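Shim a rocking block heater and test it by touch

TASK

The block heater rocks because the seized levelling foot at its near right corner is too short and hangs clear of the bench. Push the wooden wedge along the bench, thin end first, under that foot until the heater no longer rocks, without picking up the wedge, jacking the heater up off its other feet or shoving it out of its place, and leave the things around it alone. Then press down firmly (about 10 N) with the fingertips on the top of the heater above that foot to test it, and finish while still pressing there, with the heater staying level.

Things in the scene. Friction and masses are not known exactly. Their poses are not given: they have to be found in the camera images.
- heater: loose white block heater, 2.2 kg, 180 (x) x 220 (y) mm; base 26, flat top 64 mm over the bench; a 16 mm higher metal block far left on top. Origin on the bench under its centre; -x faces the robot (yaw within 0.25), +y is left. Level on three grippy feet (x,y -76,96; 76,96; 76,-96 mm); unshimmed, 2 to 8 N down on the near right corner rock it until the fourth foot meets the bench; let go, it rocks back
- short_foot: the short levelling foot under the heater's near right corner: a rubber disc 24 mm across and 7 mm thick on a steel stem, at x, y = -76, -96 mm in the heater's frame. Origin at the centre of its underside, which is 7 to 12 mm above the bench at the start (differs from run to run); it is seized and does not move in the heater
- heater_corner (a point): the place to press: on the flat top of the heater above the short foot, 64 mm above the bench while the heater stands level; x, y = -72, -92 mm in the heater's frame
- wedge: loose plain wooden wedge lying right of the heater, 140 (x) x 50 (y) mm, 0.09 kg: flat underside, top sloping evenly from 26 mm at the thick end (-x) to 2.5 mm at the thin end (+x), which points roughly at the short foot, 40 to 90 mm from its centre. Origin: centre of underside. It slides with about 1 N; a push-back of a few N more tells that its slope has met the foot
- wedge_tip (a point): middle of the wedge's thin end, on its underside
- wedge_butt (a point): centre of the wedge's thick end face, 13 mm above the bench
- cup: specimen cup with red screw cap, 62 mm across, 67 mm tall; stands some 10 cm behind the wedge's path; origin at the centre of its underside
- bottle: small white reagent bottle with green cap, 38 mm across, 72 mm tall, near the cup; origin at the centre of its underside
- marker: marker pen lying at the near right, 13 x 136 x 12 mm, long along its y; origin at the centre of its underside
- timer: lab timer 51 x 62 x 36 mm, left of the heater; origin at the centre of its underside
- tips: pipette tip box with amber lid, 131 x 100 x 58 mm, at the right; origin at the centre of its underside
- tape: roll of label tape lying flat, 81 mm across, 19 mm tall, at the left; origin at the centre of its underside
- cup_b: a second such cup, beyond the first; origin at the centre of its underside
Mind the look-alikes: they are no part of the job. Of the things that look like the wedge, the smaller one is meant.

How it is judged (in metres and radians):
On the way:
1. the wedge is pushed under the short foot and has met it (contact force between wedge and short_foot above 0.5 N and horizontal distance between wedge_tip and short_foot below 0.08 m), for 0.05 s.
At the end, for the whole second after the job is handed in: The fingers, off the wedge, press over 6 N on the heater top within 60 mm of the point above the short foot; that corner stays 3 mm below to 4 mm above level height, tilt under 0.025 rad; the wedge lies flat and bears the foot (over 1.5 N); heater within 15 mm of its start; all at rest (contact force between the fingers and heater above 6 N and horizontal distance between the grasp point and heater_corner below 0.06 m and height (world z) of the grasp point above 0.062 m and height (world z) of heater_corner between 0.061 and 0.068 m and angle between heater's own z axis and vertical below 0.025 rad and contact force between wedge and short_foot above 1.5 N and angle between wedge's own z axis and vertical below 0.06 rad and contact force between the fingers and wedge below 0.1 N and distance of heater from where it was at the start of the episode below 0.015 m and linear speed of each of heater, wedge below 0.01 m/s); the arm keeps its last pose, push and grip.
It fails at once if the wedge is lifted or tipped up (height (world z) of wedge above 0.012 m or angle between wedge's own z axis and vertical above 0.2 rad).
It fails at once if the heater is shoved more than 20 mm out of its place (distance of heater from where it was at the start of the episode above 0.02 m).
It fails at once if the heater's corner is jacked or lifted more than 7 mm (height (world z) of heater_corner above 0.071 m).
It fails at once if a bystander (cups, bottle, marker, timer, tip box, tape) is moved more than 25 mm (distance of any of cup, bottle, marker, timer, tips, tape, cup_b from where it was at the start of the episode above 0.025 m).
It also fails if it takes over 58 s, if anything falls off the work surface, if the arm or the gripper's body presses on something with over 40 N, if the wrist force passes 120 N, or if a joint passes its speed limit or range.

ROBOT

A 6-joint arm with a two-finger parallel gripper is mounted at the origin on the work surface; the furniture and walls round the work are solid. World frame = base frame: x ahead of the robot, y to its left, z up, the work surface at z = 0. Lengths are in m, angles in degrees, forces in N, time in s.
With the tool pointing down it reaches from about 0.375 to 0.9 m from the base axis. Payload 3.1 kg.
Tool frame: the origin (TCP) lies at the very end of the fingers, on their centre line; the grasp point (between the pads) lies 19 mm behind it; z points along the fingers, y is the line along which they close (so a half turn about z gives the same grasp; the last joint's range is limited). The gripper opens to 87 mm and grips with 3 to 60 N. Pads are 19 mm wide; open, the fingers measure 117 mm over their backs; the gripper's body (75 mm by 190 mm) begins 51 mm behind the grasp point.
Start: joints at [-76.805, 30.224, 82.088, -0, 67.689, -10.227], TCP at [0.248, -0.573, 0.223] pointing down, gripper open.
Joint ranges: [-176.69, 176.69], [-43.24, 126.21], [12.49, 139.97], [-82, 262], [0, 151.66], [-163.58, 163.58]. Speed limits (degrees/s): [159.86, 159.86, 180, 180, 180, 180].

INTERFACE

Orientations are given as a 3x3 rotation matrix whose columns are the frame's x, y, z axes.
In Python, from rig import bot, imaging gives the robot as it stands.
- The arm moves only by the tool drive_tool, never from a script. Its argument "deltas" is text: rows parted by semicolons, each of 5 numbers parted by spaces: the finger opening in mm, from 0 to 87, then the shift along the world's x, y, z in mm, then the turn about the world's z in rad. In form: jaw dx dy dz twist; .... A call has 1 to 12 rows; each row is the pose to reach, as a shift and turn from the pose commanded when the call began; what a row does not reach only later rows make up. A row lasts 1/10 s, in which the tool goes at most 50 mm and 8.59 degrees, less where a joint would pass 70% of its speed; a pose out of reach is approached as far as the arm can. A call with a gripper value outside its range is refused whole. The fingers move at their own pace and stop on an object; the grip force is fixed at half the most. Time passes only in rows, so rows that repeat a pose let the fingers close. It gives the time, the measured TCP pose, the force, the opening and the grip force at its end, in the units of the state.
- bot.read_state(): the state, without advancing time (a new reading comes with each control period).
- imaging.capture(name): name is "side" or "top" or "wrist"; returns the picture (384x512x3 uint8, red, green, blue); there is no depth.
- imaging.camera_model(name): a dict with "fx", "fy", "cx", "cy" (pixels), "T" (4x4, takes a point from camera to world coordinates). Camera axes: x right, y down, z forward; pixel columns grow to the right and rows downward; lengths in m; the calibration is good to about 2 mm. A picture is of the moment at which its call begins: read the wrist's pose just before it. camera_model takes no time and is no camera call; for the wrist camera it gives the pose at the moment of the call.
- bot.hand_in(): hands the job in; it is judged then, once.
The state is a dict: "time_s": time; "joint_positions": joint angles; "qvel": joint speeds; "tau": joint torques, N m; "position": TCP position; "tcp_rot": TCP orientation; "force": force on the tool from outside, world axes, zero at the start; "moment": the same for the moment, N m; "opening": opening from 0.0 (shut) to 1.0 (fully open); "grasp_force": force on a finger pad.
Only numpy, scipy, OpenCV 4.12 (cv2) and the standard library are available. Lean on these libraries where they do the work, as an engineer would, in place of code of your own. Each camera call takes 0.05 s, during which the arm holds its last target. There are 200 camera calls.

## Working session

There is one attempt and no reset: what is moved stays moved. The work goes in short steps, Python scripts to look and compute and a tool call to move; the robot and the scene stay as the last step left them, time stands still between calls to the robot, and variables do not carry over. Pictures are saved under pics/ and viewed, at most 10 in all, crops included, and the job is handed in when it is done.

Besides the shell and the picture viewer there is one more tool, called after ">>>" as name(argument=value, ...) on one line, values as JSON. drive_tool: Moves the arm, as the interface text tells. Its arguments: {"type":"object","properties":{"deltas":{"type":"string"}},"required":["deltas"]}

```bash
mkdir -p pics; cat > h.py <<'E'
import numpy as np, cv2
from rig import bot, imaging
def ray(m,uv,z):
    T=np.array(m["T"]);d=T[:3,:3]@np.array([(uv[0]-m["cx"])/m["fx"],(uv[1]-m["cy"])/m["fy"],1]);o=T[:3,3]
    return o+d*(z-o[2])/d[2]
def proj(m,p):
    T=np.array(m["T"]);c=T[:3,:3].T@(np.array(p)-T[:3,3]);return m["fx"]*c[0]/c[2]+m["cx"],m["fy"]*c[1]/c[2]+m["cy"]
def snap(n,f,s=1.5):
    im=imaging.capture(n);np.save("pics/"+f+".npy",im);cv2.imwrite("pics/"+f+".png",cv2.resize(im[:,:,::-1],None,fx=s,fy=s));return im
E
python3 - <<'E'
from h import *
for n in("top","side"):
    snap(n,n+"0");m=imaging.camera_model(n);print(n,m["fx"],np.round(m["T"],3).tolist())
s=bot.read_state();print(s["force"],s["tcp_rot"],s["time_s"])
E
```

```text
top 377.8455976550378 [[0.026, -0.999, 0.047, 0.43], [-1.0, -0.025, 0.018, 0.014], [-0.016, -0.047, -0.999, 1.211], [0.0, 0.0, 0.0, 1.0]]
side 441.23008674308636 [[0.998, -0.029, 0.063, 0.415], [-0.068, -0.583, 0.809, -0.979], [0.013, -0.812, -0.584, 0.796], [0.0, 0.0, 0.0, 1.0]]
[-5.18006478e-01 -8.82867555e-01 -6.43709209e-04] [[ 9.17604001e-01  3.97495523e-01 -4.55455613e-04]
 [ 3.97495654e-01 -9.17602170e-01  1.86068311e-03]
 [ 3.21686148e-04 -1.88841189e-03 -9.99998165e-01]] 0.1
```

View pics/top0.png

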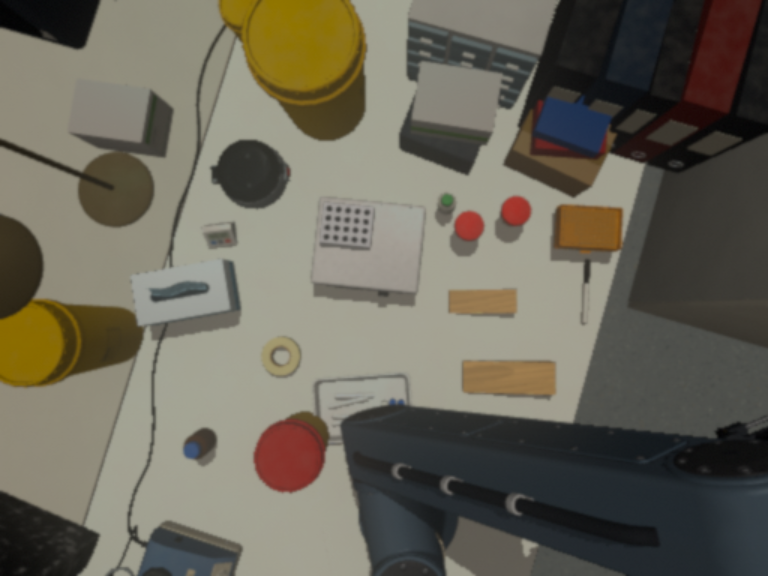

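View pics/side0.png

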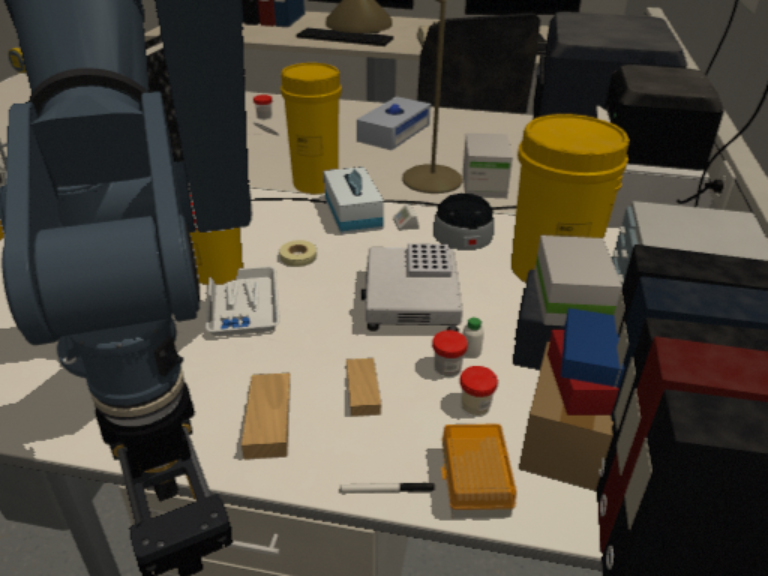

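Two wood pieces appear in the top view: a smaller one at (482,302) and a larger one at (509,378). The smaller one fits the description, as it points at the heater's near right corner around (418,290). I'll measure both and confirm with a crop.

```bash
cat > meas.py <<'E'
from h import *
m=imaging.camera_model("top");im=np.load("pics/top0.npy")
hsv=cv2.cvtColor(im,cv2.COLOR_RGB2HSV)
w=cv2.inRange(hsv,(8,70,60),(25,200,255))
cs=cv2.findContours(w,0,2)[0]
for c in cs:
    if cv2.contourArea(c)<300: continue
    r=cv2.minAreaRect(c);b=cv2.boxPoints(r);print("wood",np.round(r[0],1),np.round(r[1],1))
    if r[0][1]<215 and r[0][1]>190:
        P=[ray(m,p,.026 if p[0]>r[0][0] else .0025) for p in b]
        print(np.round(P,4)); P=np.array(P);L=P[P[:,2]<.01].mean(0);R=P[P[:,2]>.01].mean(0);print("tip",L,"butt",R,np.linalg.norm((L-R)[:2]))
print(hsv[170,[205,225,240,260,275,280,285,290,300]])
print(hsv[[120,128,132,136,140,150,190,194,196,200],255])
E
python3 meas.py; python3 - <<'E'
import numpy as np,cv2
a=np.load("pics/top0.npy")[120:270,190:385,::-1];b=np.load("pics/side0.npy")[155:310,150:345,::-1]
cv2.imwrite("pics/c.png",np.hstack([cv2.resize(a,(390,310),interpolation=2),cv2.resize(b,(390,310),interpolation=2)]))
E
```

```text
wood [339.  251.6] [62.3 22.2]
wood [187. 237.] [24. 24.]
wood [ 48.1 231.1] [90.8 60.5]
wood [321.5 200.5] [15. 45.]
[[ 0.4686 -0.0754  0.0025]
 [ 0.4714 -0.2141  0.026 ]
 [ 0.4246 -0.2148  0.026 ]
 [ 0.4208 -0.0764  0.0025]]
tip [ 0.44469952 -0.07589532  0.0025    ] butt [ 0.44801234 -0.21446125  0.026     ] 0.13860552509641164
wood [392.4 152.9] [46.2 32.7]
wood [ 76.5 126. ] [47.4 48.8]
wood [373.4  99.3] [60.5 49.4]
wood [194.5  46. ] [92. 99.]
[[ 30  22 163]
 [ 20  24 162]
 [ 18  24 162]
 [ 19  22 161]
 [ 19  22 160]
 [ 21  25 133]
 [ 28  26 164]
 [ 28  26 164]
 [ 26  25 164]]
[[ 28  23 163]
 [ 30  23 163]
 [ 30  23 164]
 [ 27  16 157]
 [ 27  16 163]
 [ 25  17 163]
 [ 19  23 155]
 [ 21  25  71]
 [ 21  27  66]
 [ 19  33 107]]
```

View pics/c.png

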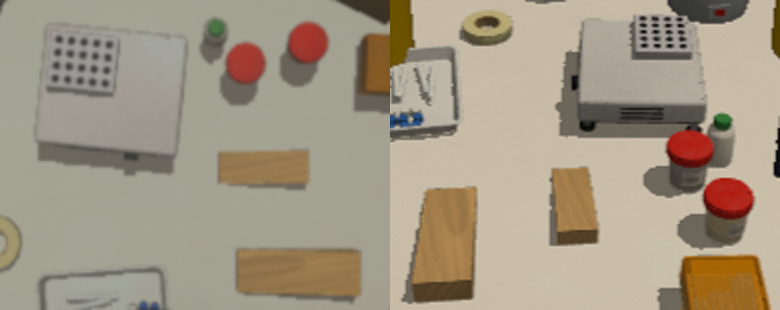

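The smaller block measures 139 mm long against the stated 140, tapers in the side view, and its thin end faces the heater, so it is the wedge. Next I'll get the heater pose from its top corners, which are at crop (47,23), (187,37), (175,156) and (36,142).

```bash
python3 - <<'E'
from h import *
m=imaging.camera_model("top")
c=np.array([(47,23),(187,37),(175,156),(36,142)],float)
px=np.c_[190+c[:,0]/2,120+c[:,1]*150/310]
P=np.array([ray(m,p,.064) for p in px]);print(np.round(P,4))
# far-left, far-right, near-right, near-left
ctr=P.mean(0)[:2]
ex=(P[0]+P[1]-P[2]-P[3])[:2];ey=(P[0]+P[3]-P[1]-P[2])[:2];print("size",np.linalg.norm(ex)/2,np.linalg.norm(ey)/2)
yaw=np.mean([np.arctan2(ex[1],ex[0]),np.arctan2(-ey[0],ey[1])])
R=np.array([[np.cos(yaw),-np.sin(yaw)],[np.sin(yaw),np.cos(yaw)]])
# near right corner anchored and centre
foot=ctr+R@[-.076,-.096];cor=ctr+R@[-.072,-.092]
print("ctr",ctr,"yaw",yaw,"foot",foot,"corner",cor)
s=imaging.camera_model("side")
print("side px of foot,corner,tip",[np.round(np.array(proj(s,p))*1.5) for p in([*foot,.01],[*cor,.064],[.445,-.076,0],[.448,-.214,.013])])
w=cv2.inRange(cv2.cvtColor(np.load("pics/top0.npy"),cv2.COLOR_RGB2HSV),(0,120,70),(8,255,255))|cv2.inRange(cv2.cvtColor(np.load("pics/top0.npy"),cv2.COLOR_RGB2HSV),(172,120,70),(180,255,255))
for q in cv2.findContours(w,0,2)[0]:
    if 100<cv2.contourArea(q)<800: (u,v),r=cv2.minEnclosingCircle(q);print("red",u,v,r,ray(m,(u,v),.067))
st=bot.read_state();print(st["position"],np.degrees(np.arctan2(st["tcp_rot"][1][1],st["tcp_rot"][0][1])))
E
```

```text
[[ 0.6498  0.1951  0.064 ]
 [ 0.6338 -0.0199  0.064 ]
 [ 0.4574 -0.0058  0.064 ]
 [ 0.4727  0.2062  0.064 ]]
size 0.17716670733983292 0.21407773164663077
ctr [0.55342911 0.09387485] yaw -0.07202938651070524 foot [0.47071734 0.00359328] corner [0.47499483 0.00729504]
side px of foot,corner,tip [array([371., 327.]), array([374., 303.]), array([360., 359.]), array([365., 409.])]
red 312.2735900878906 150.1792449951172 9.57568645477295 [ 0.59769524 -0.1080517   0.067     ]
red 343.6111145019531 140.38888549804688 9.768082618713379 [ 0.62983751 -0.20246017  0.067     ]
[ 0.24830327 -0.57285413  0.22169401] -66.57825115008455
```

The foot is near (0.471, 0.003). The wedge axis runs along +y at x≈0.446, so it needs about 25 mm of sideways correction. My plan is to straddle the wedge's thick end with the fingers, grip it lightly flat on the bench, and slide it in.

>>> drive_tool(deltas="80 20 40 -30 0.12; 80 40 80 -60 0.24; 80 60 120 -80 0.36; 80 80 160 -90 0.48; 80 100 200 -90 0.6; 80 120 240 -90 0.72; 80 140 280 -90 0.84; 80 160 320 -90 0.96; 80 180 350 -90 1.08; 80 199 386 -90 1.187; 80 199 386 -90 1.187; 80 199 386 -90 1.187")

```text
time_s: 1.3
position: [0.4476, -0.1866, 0.1324]
tcp_rot: [[-0.027, 1.0, -0.001], [1.0, 0.027, -0.0], [-0.0, -0.001, -1.0]]
force: [-0.1, -0.9, -0.3]
opening: 0.92
grasp_force: 0.0
```

```bash
python3 - <<'E'
from h import *
m=imaging.camera_model("wrist");s=bot.read_state();im=snap("wrist","w1")
print(s["position"],np.round(s["tcp_rot"],3).tolist(),s["force"],s["opening"])
hsv=cv2.cvtColor(im,cv2.COLOR_RGB2HSV);w=cv2.inRange(hsv,(8,60,60),(25,220,255))
for c in cv2.findContours(w,0,2)[0]:
    if cv2.contourArea(c)>600: b=cv2.boxPoints(cv2.minAreaRect(c));print(np.round(b*1.5),np.round([ray(m,p,.015) for p in b],3).tolist())
for p in([.471,.003,.01],[.448,-.2145,.026],[.445,-.076,0]):print(np.array(proj(m,p))*1.5)
E
```

```text
[ 0.44759119 -0.18664773  0.13236481] [[-0.027, 1.0, -0.001], [1.0, 0.027, -0.0], [-0.0, -0.001, -1.0]] [-0.08860643 -0.86618719 -0.286094  ] 0.9196848005594354
[[599. 304.]
 [648. 259.]
 [674. 286.]
 [625. 332.]] [[0.599, -0.2, 0.015], [0.627, -0.167, 0.015], [0.648, -0.186, 0.015], [0.621, -0.22, 0.015]]
[[ 84. 155.]
 [192. 144.]
 [214. 362.]
 [106. 372.]] [[0.258, -0.111, 0.015], [0.327, -0.102, 0.015], [0.33, -0.251, 0.015], [0.251, -0.261, 0.015]]
[[342. 324.]
 [342. 108.]
 [420. 108.]
 [420. 324.]] [[0.421, -0.219, 0.015], [0.421, -0.079, 0.015], [0.469, -0.077, 0.015], [0.476, -0.218, 0.015]]
[430.42370868 -39.80830241]
[380.24360319 323.73019272]
[381.49329488 108.3863943 ]
```

View pics/w1.png

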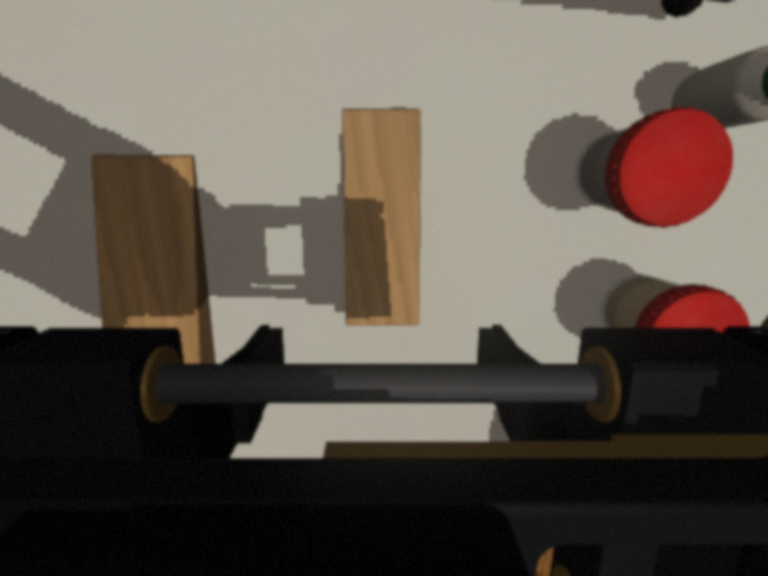

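The wrist view shows the wedge at px (342–420, 108–324), centred between the fingers and in line with the top view. I'll lower and close.

>>> drive_tool(deltas="80 -1 0 -40 0; 80 -1 0 -80 0; 75 -1 0 -110 0; 70 -1 0 -118 0; 70 -1 0 -125 0; 70 -1 0 -125 0; 60 -1 0 -125 0; 50 -1 0 -125 0; 45 -1 0 -125 0; 45 -1 0 -125 0; 45 -1 0 -125 0")

```text
time_s: 2.45
position: [0.4473, -0.1879, 0.0084]
tcp_rot: [[-0.025, 1.0, 0.002], [1.0, 0.025, -0.001], [-0.001, 0.002, -1.0]]
force: [0.6, 0.2, 6.5]
opening: 0.567
grasp_force: 30.0
```

>>> drive_tool(deltas="45 5 5 0.5 -0.01; 45 10 12 0.5 -0.02; 45 15 20 0.5 -0.03; 45 20 30 0.5 -0.03; 45 24 40 0.5 -0.03; 45 24 50 0.5 -0.03; 45 24 60 0.5 -0.03; 45 24 60 0.5 -0.03")

```text
time_s: 3.25
position: [0.4714, -0.1259, 0.0084]
tcp_rot: [[0.005, 1.0, 0.002], [1.0, -0.005, 0.0], [0.0, 0.002, -1.0]]
force: [2.8, 2.9, 5.9]
opening: 0.568
grasp_force: 30.0
```

```bash
python3 - <<'E'
from h import *
m=imaging.camera_model("wrist");im=snap("wrist","w2",1.2);b=snap("side","s2")
print(bot.read_state()["position"])
cv2.imwrite("pics/s2c.png",np.hstack([cv2.resize(b[180:290,190:340,::-1],None,fx=3,fy=3,interpolation=2),cv2.resize(im[0:220,130:360,::-1],(345,330),interpolation=2)]))
for p in([.471,.003,.01],[.475,.007,.064],[.471,-.0135,0]):print(np.array(proj(m,p)))
E
```

```text
[ 0.47139482 -0.12590668  0.00843264]
[252.40921905  -6.99152395]
[265.14623343 -95.51280576]
[252.58423316  35.36895242]
```

View pics/s2c.png

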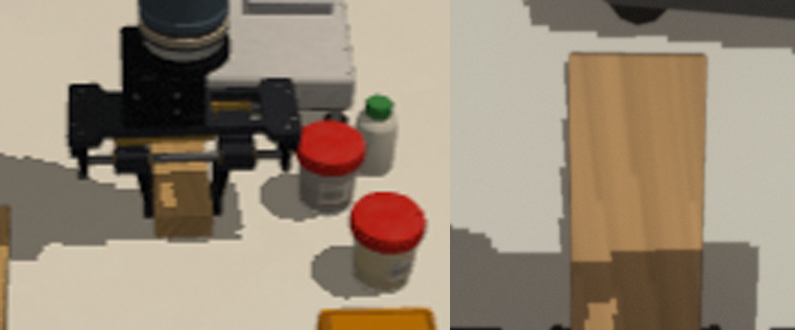

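The wedge and foot are aligned: the foot edge is at crop (638,22) and the wedge centre at 637. Now I'll push in and watch the force.

>>> drive_tool(deltas="45 0 5 0 0; 45 0 10 0 0; 45 0 15 0 0; 45 0 20 0 0; 45 0 25 0 0; 45 0 28 0 0; 45 0 30 0 0")

```text
time_s: 4.05
position: [0.4715, -0.0975, 0.0084]
tcp_rot: [[0.004, 1.0, 0.002], [1.0, -0.004, -0.001], [-0.001, 0.002, -1.0]]
force: [-0.5, -3.9, 5.2]
opening: 0.57
grasp_force: 30.0
```

>>> drive_tool(deltas="45 0 2 0 0; 45 0 4 0 0; 45 0 6 0 0")

```text
time_s: 4.35
position: [0.4716, -0.0917, 0.0084]
tcp_rot: [[0.005, 1.0, 0.002], [1.0, -0.005, -0.001], [-0.001, 0.002, -1.0]]
force: [0.4, -4.4, 6.7]
opening: 0.571
grasp_force: 30.0
```

>>> drive_tool(deltas="45 0 2 0 0; 45 0 4 0 0; 45 0 6 0 0")

```text
time_s: 4.65
position: [0.4716, -0.0857, 0.0084]
tcp_rot: [[0.005, 1.0, 0.002], [1.0, -0.005, -0.001], [-0.001, 0.002, -1.0]]
force: [0.7, -4.1, 5.8]
opening: 0.573
grasp_force: 30.0
```

>>> drive_tool(deltas="45 0 1.5 0 0; 45 0 3 0 0; 45 0 4 0 0")

```text
time_s: 4.95
position: [0.4716, -0.0818, 0.0084]
tcp_rot: [[0.004, 1.0, 0.003], [1.0, -0.004, -0.002], [-0.002, 0.003, -1.0]]
force: [-0.4, -5.2, 5.3]
opening: 0.573
grasp_force: 30.0
```

>>> drive_tool(deltas="45 0 1.5 0 0; 45 0 3 0 0; 45 0 4 0 0")

```text
time_s: 5.25
position: [0.4721, -0.0796, 0.0084]
tcp_rot: [[0.002, 1.0, 0.003], [1.0, -0.002, -0.004], [-0.004, 0.003, -1.0]]
force: [-3.0, -15.0, 3.2]
opening: 0.57
grasp_force: 30.0
```

>>> drive_tool(deltas="45 0 1.5 0 0; 45 0 3 0 0; 45 0 4 0 0")

```text
time_s: 5.55
position: [0.4722, -0.0762, 0.0084]
tcp_rot: [[0.001, 1.0, 0.003], [1.0, -0.001, -0.005], [-0.005, 0.004, -1.0]]
force: [-3.2, -16.1, 3.5]
opening: 0.57
grasp_force: 30.0
```

Contact came at y≈-0.080, with about 12 N of push-back and 4 mm of further travel, so the wedge is seated. I'll open, rise and look.

>>> drive_tool(deltas="45 0 -0.5 0 0; 55 0 -0.5 0 0; 65 0 -0.5 0 0; 72 0 -0.5 0 0; 72 0 -0.5 0 0; 72 0 -0.5 15 0; 72 0 -0.5 40 0; 72 0 -0.5 80 0; 72 0 -0.5 120 0; 72 0 -0.5 120 0")

```text
time_s: 6.55
position: [0.4733, -0.0746, 0.1321]
tcp_rot: [[0.004, 1.0, 0.009], [1.0, -0.004, -0.003], [-0.003, 0.009, -1.0]]
force: [1.3, -0.0, -0.7]
opening: 0.824
grasp_force: 0.0
```

```bash
python3 - <<'E'
from h import *
m=imaging.camera_model("wrist");s=bot.read_state();im=snap("wrist","w3");b=snap("side","s3");t=snap("top","t3")
print(s["position"],s["force"])
cv2.imwrite("pics/s3c.png",np.hstack([cv2.resize(b[140:290,190:340,::-1],(390,390),interpolation=2),cv2.resize(im[:,100:484,::-1],(390,390),interpolation=2)]))
w=cv2.inRange(cv2.cvtColor(im,cv2.COLOR_RGB2HSV),(8,60,60),(25,220,255))
for c in cv2.findContours(w,0,2)[0]:
    if cv2.contourArea(c)>600: q=cv2.boxPoints(cv2.minAreaRect(c));print(np.round(q),np.round([ray(m,p,.02) for p in q],3).tolist())
E
```

```text
[ 0.47327134 -0.07455053  0.13212689] [ 1.31729926 -0.01386327 -0.74113442]
[[225. 216.]
 [225.  72.]
 [276.  72.]
 [276. 216.]] [[0.444, -0.105, 0.02], [0.449, 0.033, 0.02], [0.495, 0.033, 0.02], [0.497, -0.105, 0.02]]
```

View pics/s3c.png

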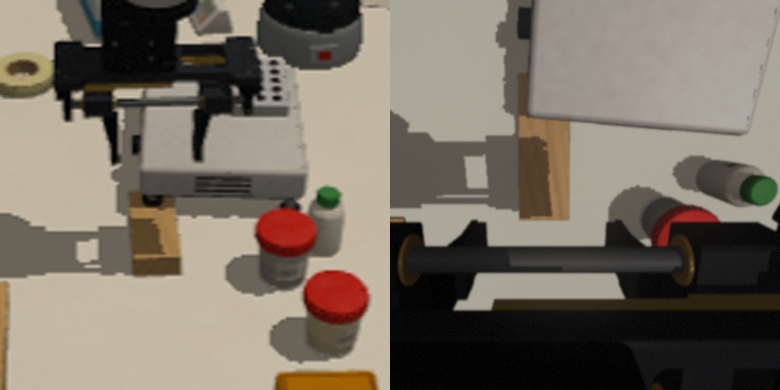

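The wedge lies flat under the foot (wedge crop (518–570, 75–218), heater corner at (530,115)), and the bystanders look unmoved. Next I'll close the fingers and go above the corner.

>>> drive_tool(deltas="40 1 20 0 0; 20 2 45 0 0; 0 3 65 0 0; 0 4 85 0 0; 0 4 85 0 0; 0 4 85 -15 0; 0 4 85 -35 0; 0 4 85 -50 0; 0 4 85 -60 0; 0 4 85 -62 0; 0 4 85 -64 0; 0 4 85 -64 0")

```text
time_s: 7.9
position: [0.4749, 0.0107, 0.0645]
tcp_rot: [[0.005, 1.0, 0.001], [1.0, -0.005, -0.0], [-0.0, 0.001, -1.0]]
force: [0.5, -0.2, 1.3]
opening: 0.001
grasp_force: 0.0
```

```bash
python3 - <<'E'
from h import *
m=imaging.camera_model("top");t=np.load("pics/t3.npy");a=np.load("pics/top0.npy")
g=lambda i:cv2.cvtColor(i,cv2.COLOR_RGB2GRAY)[125:180,205:240].astype(np.float32)
print(cv2.phaseCorrelate(g(a),g(t)),bot.read_state()["force"],bot.read_state()["position"])
E
```

```text
((-0.40551672047652687, -0.5126873189225769), 0.9255951539233879) [ 0.48845172 -0.17654498  1.33577123] [0.47489135 0.01070581 0.06447899]
```

>>> drive_tool(deltas="0 0 0 -0.7 0; 0 0 0 -1.4 0; 0 0 0 -1.4 0; 0 0 0 -1.4 0; 0 0 0 -1.4 0")

```text
time_s: 8.4
position: [0.4749, 0.0107, 0.0643]
tcp_rot: [[0.005, 1.0, 0.002], [1.0, -0.005, -0.001], [-0.001, 0.002, -1.0]]
force: [-2.1, -1.5, 13.4]
opening: 0.006
grasp_force: 6.6
```

>>> drive_tool(deltas="0 0 0 0.2 0; 0 0 0 0.2 0; 0 0 0 0.2 0; 0 0 0 0.2 0; 0 0 0 0.2 0; 0 0 0 0.2 0; 0 0 0 0.2 0; 0 0 0 0.2 0")

```text
time_s: 9.2
position: [0.4749, 0.0107, 0.0643]
tcp_rot: [[0.005, 1.0, 0.002], [1.0, -0.005, -0.001], [-0.001, 0.002, -1.0]]
force: [-1.6, -0.5, 12.3]
opening: 0.003
grasp_force: 5.7
```

```bash
python3 - <<'E'
from h import *
b=snap("side","s4");s=bot.read_state();print(s["force"],s["position"])
d=cv2.absdiff(b,np.load("pics/s3.npy"))[225:285,230:290];print(d.mean())
print(bot.hand_in() if s["force"][2]>8.5 else "hold")
E
```

```text
[-1.52787017 -0.28400572 10.74843102] [0.47492664 0.01072146 0.06434682]
8.066481481481482
the job is handed in; nothing more can be done
None
```

I handed the job in with the wedge pushed under the short foot and the fingertips pressing about 11 N on the heater top above it; the corner sank only about 0.2 mm under the press, but no verdict came back.

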